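Load the orbital shaker: every flask into the clamp of its size

ROBOT

A 7-joint arm with a two-finger parallel gripper is mounted at the origin on a cart in front of the work surface, level with it; the furniture and walls round the work are solid. World frame = base frame: x ahead of the robot, y to its left, z up, the work surface at z = 0. Lengths are in mm, angles in rad, forces in N, time in s.
With the tool pointing down it reaches from about 425 to 875 mm from the base axis. Payload 4.7 kg.
Tool frame: the origin (TCP) lies midway between the tips of the shut fingers; the grasp point (between the pads) lies 19 mm behind it; z points along the fingers, y is the direction in which the jaws open and shut (so a half turn about z gives the same grasp; the last joint's range is limited). The gripper opens to 85 mm and grips with 20 to 120 N. Pads are 22 mm wide; open, the fingers measure 114 mm over their backs; the gripper's body (76 mm by 85 mm) begins 54 mm behind the grasp point. The pads swing forward as they close: fully open they stand 13 mm farther back than shut.
Start: joints at [-1.109, 0.321, -0.07, 1.45, 0.023, 1.371, -0.057], TCP at [281.468, 585.919, 231.349] pointing down, gripper open.
Joint ranges: [-2.86, 2.86], [-0.3, 2.09], [-1.38, 1.24], [0.06, 2.45], [-1.56, 4.7], [0.09, 2.05], [-2.69, 2.69]. Speed limits (rad/s): [2.57, 2.57, 3.14, 3.14, 3.14, 3.14, 3.14].

INTERFACE

Orientations are given as a unit quaternion [x, y, z, w].
In Python, from bench import r, get_image, ticket gives the robot as it stands. The module is installed in compiled form; this text tells all that it offers.
- The arm moves only by the tool send_rows, never from a script. Its argument "deltas" is a list that holds one entry, the list of rows, each a list of 7 numbers: the shift along the world's x, y, z in mm, then the turn, a rotation vector about the world's x, y, z in rad, then the opening, from 0 (shut) to 1 (fully open). In form: [[[dx, dy, dz, wx, wy, wz, grip], ...]]. A call has 1 to 5 rows; each row is the pose to reach, as a shift and turn from the pose commanded when the call began; what a row does not reach only later rows make up. A row lasts 1/8 s, in which the tool goes at most 62.5 mm and 10.7 degrees, less where a joint would pass 70% of its speed; a pose out of reach is approached as far as the arm can. A call with a gripper value outside its range is refused whole. The fingers move at their own pace and stop on an object; "force" is the grip in N (left out, the last holds). Time passes only in rows, so rows that repeat a pose let the fingers close. It gives the time, the measured TCP pose, the force and the opening at its end, in the units of the state.
- r.get_state(): the state, without advancing time (a new reading comes with each control period).
- get_image(name): name is "scene" or "top" or "wrist"; returns a dict with "frame" (420x560x3 uint8, red, green, blue), "fx", "fy", "cx", "cy" (pixels), "xyz" and "rotation" of the camera in the world. Camera axes: x right, y down, z forward; pixel columns grow to the right and rows downward; lengths in mm; the calibration is good to about 2 mm. A picture is of the moment at which its call begins. There is no depth.
- ticket.finish_job(): hands the job in, once; it reports no verdict.
The state is a dict: "t": time; "q": joint angles; "joint_velocities": joint speeds; "effort": joint torques, N m; "tcp_pos": TCP position; "ee_rot": TCP orientation; "ft_force": force on the tool from outside, world axes, zero at the start; "wrist_torque": the same for the moment, N m; "opening": finger opening in mm.
Only numpy, scipy, OpenCV 4.12 (cv2) and the standard library are available. Lean on these libraries where they do the work, as an engineer would, in place of code of your own. Each camera call takes 0.05 s, during which the arm holds its last target. There are 200 camera calls.

TASK

Load the shaker: put each of the four amber flasks into the spring clamp made for its size and press it fully home, so that its base stands flat on the clamp's floor with the arms closed round it. Keep the flasks upright all the time and do not let them drop. Leave all four clamped and let go.

Things in the scene. Friction and masses are not known exactly. Their poses are not given: they have to be found in the camera images.
- flask_25: the smallest of four conical (Erlenmeyer) amber glass flasks with black ribbed screw caps, standing on the table: base 42 mm across, 80 mm high with its cap; the cap (fixed) is a cylinder 26 mm across over the top 20 mm, and is the place to grasp; below it a neck 20 mm across widens to the base. About 50 g. Origin: centre of the underside, z up along the flask's axis.
- flask_50: the second smallest of four conical (Erlenmeyer) amber glass flasks with black ribbed screw caps, standing on the table: base 53 mm across, 98 mm high with its cap; the cap (fixed) is a cylinder 30 mm across over the top 22 mm, and is the place to grasp; below it a neck 24 mm across widens to the base. About 70 g. Origin: centre of the underside, z up along the flask's axis.
- flask_125: the second largest of four conical (Erlenmeyer) amber glass flasks with black ribbed screw caps, standing on the table: base 67 mm across, 120 mm high with its cap; the cap (fixed) is a cylinder 36 mm across over the top 25 mm, and is the place to grasp; below it a neck 30 mm across widens to the base. About 110 g. Origin: centre of the underside, z up along the flask's axis.
- flask_250: the largest of four conical (Erlenmeyer) amber glass flasks with black ribbed screw caps, standing on the table: base 82 mm across, 145 mm high with its cap; the cap (fixed) is a cylinder 42 mm across over the top 28 mm, and is the place to grasp; below it a neck 36 mm across widens to the base. About 170 g. Origin: centre of the underside, z up along the flask's axis.
- clamp_25: smallest of four steel flask clamps on the platform, for the 42 mm base: floor disc 48 mm across, 3 mm thick, ringed by 4 sprung arms 44 mm high, 59 mm across over their flared lips. Lips guide from 6 mm off-centre; arms yield as the base is pressed between them (about 4 N) and close over its cone when it stands on the disc. Origin: centre of underside; seated flask's origin is 3 mm higher; z up.
- clamp_50: second smallest of four steel flask clamps on the platform, for the 53 mm base: floor disc 59 mm across, 3 mm thick, ringed by 4 sprung arms 46 mm high, 70 mm across over their flared lips. Lips guide from 6 mm off-centre; arms yield as the base is pressed between them (about 4 N) and close over its cone when it stands on the disc. Origin: centre of underside; seated flask's origin is 3 mm higher; z up.
- clamp_125: second largest of four steel flask clamps on the platform, for the 67 mm base: floor disc 73 mm across, 3 mm thick, ringed by 4 sprung arms 48 mm high, 84 mm across over their flared lips. Lips guide from 6 mm off-centre; arms yield as the base is pressed between them (about 4 N) and close over its cone when it stands on the disc. Origin: centre of underside; seated flask's origin is 3 mm higher; z up.
- clamp_250: largest of four steel flask clamps on the platform, for the 82 mm base: floor disc 88 mm across, 3 mm thick, ringed by 4 sprung arms 50 mm high, 99 mm across over their flared lips. Lips guide from 6 mm off-centre; arms yield as the base is pressed between them (about 4 N) and close over its cone when it stands on the disc. Origin: centre of underside; seated flask's origin is 3 mm higher; z up.
- shaker: the orbital shaker (off, fixed): a low white housing with a square drilled dark grey platform, 256 x 256 mm, top 60 mm above the table, and a sloping control panel along its front. The four clamps stand on it in a square, 120 mm between centres. Origin: under the platform's centre, at table height; z up, -x points to the panel.

How it is judged (in metres and radians):
At the end, for the whole second after the job is handed in: Each flask stands in the clamp of its own size: axis within 8 mm of the clamp's, base no more than 4 mm above the clamp's floor disc (origin less than 7 mm above the clamp's origin), upright within 0.09 rad, released and at rest (horizontal distance between flask_25 and clamp_25 below 0.008 m and z of flask_25 in the frame of clamp_25 below 0.007 m and angle between each of flask_25, flask_50, flask_125, flask_250's own z axis and vertical below 0.09 rad and contact force between the fingers and flask_25 below 0.05 N and linear speed of each of flask_25, flask_50, flask_125, flask_250 below 0.02 m/s and horizontal distance between flask_50 and clamp_50 below 0.008 m and z of flask_50 in the frame of clamp_50 below 0.007 m and contact force between the fingers and flask_50 below 0.05 N and horizontal distance between flask_125 and clamp_125 below 0.008 m and z of flask_125 in the frame of clamp_125 below 0.007 m and contact force between the fingers and flask_125 below 0.05 N and horizontal distance between flask_250 and clamp_250 below 0.008 m and z of flask_250 in the frame of clamp_250 below 0.007 m and contact force between the fingers and flask_250 below 0.05 N); the robot touches nothing.
It fails at once if a flask is tipped by more than 0.6 rad (angle between any of flask_25, flask_50, flask_125, flask_250's own z axis and vertical above 0.6 rad).
It fails at once if a flask is dropped: it falls unheld faster than 0.6 m/s (from about 2 cm or more) ((linear speed of flask_25 above 0.6 m/s and contact force between each of the arm, the fingers and flask_25 below 0.01 N) or (linear speed of flask_50 above 0.6 m/s and contact force between each of the arm, the fingers and flask_50 below 0.01 N) or (linear speed of flask_125 above 0.6 m/s and contact force between each of the arm, the fingers and flask_125 below 0.01 N) or (linear speed of flask_250 above 0.6 m/s and contact force between each of the arm, the fingers and flask_250 below 0.01 N)).
It also fails if it takes over 120 s, if anything falls off the work surface, if the arm or the gripper's body presses on something with over 40 N, if the wrist force passes 120 N, or if a joint passes its speed limit or range.

## Working session

There is one attempt and no reset: what is moved stays moved. The work goes in short steps, Python scripts to look and compute and a tool call to move; the robot and the scene stay as the last step left them, time stands still between calls to the robot, and variables do not carry over. Pictures are saved under pics/ and viewed, about 12 in all and at most 16, crops included, and the job is handed in when it is done.

Besides the shell and the picture viewer there is one more tool, called after "Emit:" as a command line: name --argument value ..., lists and objects as JSON in quotes. send_rows: Moves the arm, as the interface text tells. Its arguments: {"type":"object","properties":{"deltas":{"type":"array","items":{"type":"array","items":{"type":"array","items":{"type":"number"}}}},"force":{"type":"number"}},"required":["deltas"]}

```bash
mkdir -p pics
python3 - <<'E'
from bench import r,get_image
import cv2
print(r.get_state())
for n in("scene","top"):
    d=get_image(n); cv2.imwrite(f"pics/{n}0.png",d["frame"][:,:,::-1])
    print(n,{k:v for k,v in d.items() if k!="frame"})
E
```

```text
{'t': 0.0, 'q': array([-1.10889794,  0.32181485, -0.07008353,  1.45171314,  0.02259544,
        1.37078112, -0.05691562]), 'joint_velocities': array([-4.56720608e-04,  8.44588320e-04, -2.54938590e-04, -8.29131338e-04,
       -3.79394567e-04, -1.26275081e-04,  1.80573635e-05]), 'effort': array([ 3.29517422e-05, -4.93577099e+01, -3.81982746e-01, -3.14342093e+01,
        1.32966024e-02,  1.14296094e-02, -9.37519928e-06]), 'tcp_pos': array([281.24401853, 585.39487577, 230.20963006]), 'ee_rot': array([ 2.22026362e-01,  9.75040186e-01, -9.50140825e-04, -1.67297802e-04]), 'ft_force': array([ 0.00754925, -0.25845263,  0.2136888 ]), 'wrist_torque': array([-0.00896897,  0.01413819, -0.01138506]), 'opening': 85.59593595279448}
scene {'fx': 460.65289215277727, 'fy': 460.65289215277727, 'cx': 283.3369524297228, 'cy': 209.42455080336666, 'xyz': array([-390.85216579, -649.25836292,  662.91921901]), 'rotation': array([ 0.75655692, -0.39415228,  0.24959484, -0.45822268])}
top {'fx': 385.4869239812869, 'fy': 385.4869239812869, 'cx': 277.35462367403636, 'cy': 212.42126308749658, 'xyz': array([ 443.85193867,  -27.01175601, 1130.8768129 ]), 'rotation': array([ 0.71012295, -0.7032655 ,  0.02201311, -0.02566016])}
```

View pics/top0.png

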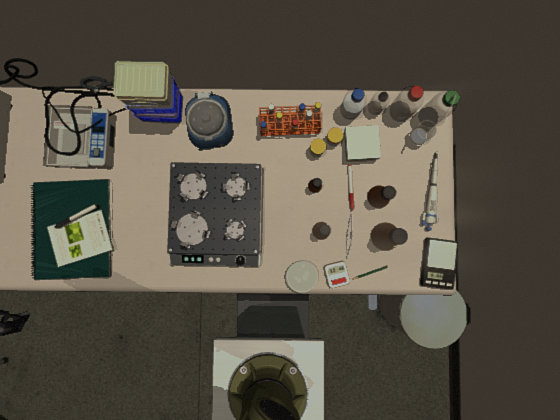

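View pics/scene0.png

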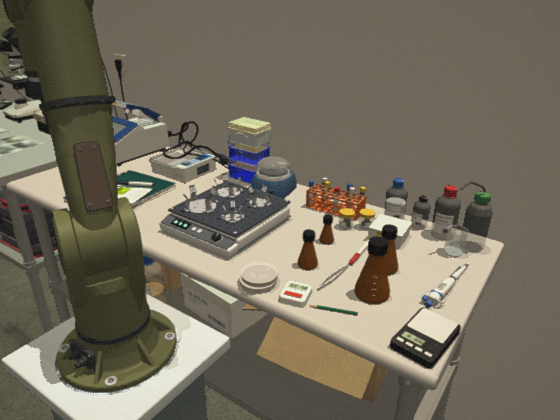

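The top view (pixels are column, row) shows the clamps at about (193,187), (235,187), (192,229) and (235,230). The flask caps are at about (315,185), (321,230), (388,192) and (400,236). The scene view agrees with this. I'll crop in for precise points.

```bash
cat > h.py <<'E'
import numpy as np,cv2
from scipy.spatial.transform import Rotation as R
from bench import r,get_image
def ray(d,u,v,z):
    M=R.from_quat(d["rotation"]).as_matrix() if np.asarray(d["rotation"]).shape==(4,) else np.asarray(d["rotation"])
    w=M@np.array([(u-d["cx"])/d["fx"],(v-d["cy"])/d["fy"],1.]); p=np.asarray(d["xyz"])
    return p+w*(z-p[2])/w[2]
def pix(d,P):
    M=R.from_quat(d["rotation"]).as_matrix()
    c=M.T@(np.asarray(P,float)-d["xyz"]); return np.array([d["fx"]*c[0]/c[2]+d["cx"],d["fy"]*c[1]/c[2]+d["cy"]])
E
python3 - <<'E'
from h import *
d=get_image("top"); f=d["frame"]
print(ray(d,315,185,80),ray(d,215,213,60))
c=f[155:275,160:420]; 
cv2.imwrite("pics/c1.png",cv2.resize(f[155:272,160:270],None,fx=5,fy=5,interpolation=cv2.INTER_CUBIC)[:,:,::-1])
cv2.imwrite("pics/c2.png",cv2.convertScaleAbs(cv2.resize(f[165:260,295:415],None,fx=6,fy=6,interpolation=cv2.INTER_CUBIC)[:,:,::-1],alpha=1.8))
E
```

```text
[ 591.20078032 -123.79838459   80.        ] [512.87343311 152.58546851  60.        ]
```

View pics/c1.png

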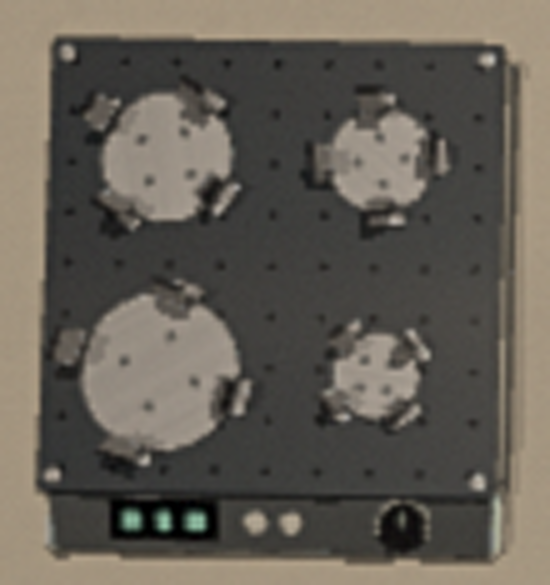

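View pics/c2.png

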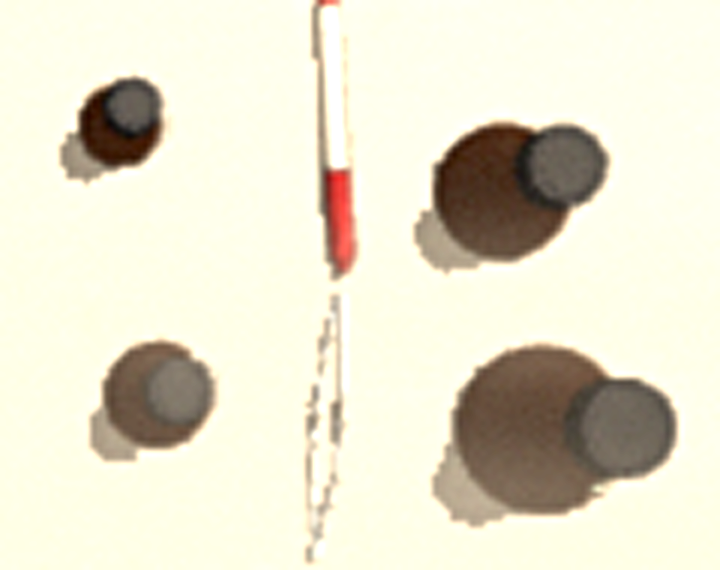

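c1 shows the floor discs (px) at 125 (167,157), 50 (381,160), 250 (161,371) and 25 (376,376). c2 shows the caps at 25 (133,106), 50 (181,391), 125 (566,166) and 250 (628,428), with their bases clearly visible.

Run:
```python
from h import *
d=get_image("top")
U=lambda x,y,ox,oy,k:(ox+(x+.5)/k-.5,oy+(y+.5)/k-.5)
np.set_printoptions(precision=1,suppress=True)
for n,p in dict(c125=(167,157),c50=(381,160),c250=(161,371),c25=(376,376)).items(): print(n,ray(d,*U(*p,160,155,5),63))
print("plat",[ray(d,*U(*p,160,155,5),60)[:2] for p in((55,38),(503,46),(490,497),(38,491))])
for n,p,h,b in(("25",(133,106),80,(120,125)),("50",(181,391),98,(157,395)),("125",(566,166),120,(502,192)),("250",(628,428),145,(540,430))):
    print(n,"cap",ray(d,*U(*p,295,165,6),h),"base",ray(d,*U(*b,295,165,6),3))
print(R.from_quat(r.get_state()["ee_rot"]).as_matrix())
```

```text
c125 [587.6 215.1  63. ]
c50 [587.1  95.5  63. ]
c250 [468.2 215.5  63. ]
c25 [466.6  96.2  63. ]
plat [array([654.9, 280.5]), array([652.6,  28.4]), array([400.4,  32.4]), array([401.2, 282.7])]
25 cap [ 598.8 -128.6   80. ] base [ 600.8 -129.7    3. ]
50 cap [ 468.3 -148.6   98. ] base [ 468.5 -148.1    3. ]
125 cap [ 568.1 -314.8  120. ] base [ 569.4 -316.7    3. ]
250 cap [ 453.4 -332.9  145. ] base [ 453.3 -334.2    3. ]
[[-0.9  0.4 -0. ]
 [ 0.4  0.9 -0. ]
 [-0.  -0.  -1. ]]
```

Cap and base estimates agree within 2 mm, and the clamp spacing is about 119.5 mm against 120. I'm moving over flask_25 and turning the jaws to open along world x.

Emit:
send_rows --deltas '[[[20,-45,0,0,0,-0.15,1],[40,-90,0,0,0,-0.3,1],[60,-135,0,0,0,-0.45,1],[80,-180,0,0,0,-0.6,1],[100,-225,0,0,0,-0.75,1]]]' --force 40

```text
t: 0.82
tcp_pos: [381.9, 359.3, 231.3]
ee_rot: [0.566, 0.825, 0.0, 0.0]
ft_force: [0.6, 0.4, 0.5]
opening: 85.6
```

Emit:
send_rows --deltas '[[[20,-45,0,0,0,-0.15,1],[40,-90,0,0,0,-0.3,1],[60,-135,0,0,0,-0.373,1],[80,-180,0,0,0,-0.373,1],[100,-225,0,0,0,-0.373,1]]]'

```text
t: 1.45
tcp_pos: [481.8, 134.4, 231.4]
ee_rot: [0.707, 0.707, 0.0, 0.0]
ft_force: [0.6, 0.3, 0.7]
opening: 85.4
```

Emit:
send_rows --deltas '[[[20,-45,0,0,0,0,1],[40,-90,0,0,0,0,1],[60,-135,0,0,0,0,1],[80,-180,0,0,0,0,1],[100,-225,0,0,0,0,1]]]'

```text
t: 2.08
tcp_pos: [581.9, -90.3, 231.3]
ee_rot: [0.707, 0.707, 0.0, 0.0]
ft_force: [0.1, -0.0, 0.0]
opening: 85.4
```

Emit:
send_rows --deltas '[[[10,-20,0,0,0,0,1],[18.5,-40,0,0,0,0,1],[18.5,-40,0,0,0,0,1]]]'

```text
t: 2.45
tcp_pos: [599.7, -131.1, 231.0]
ee_rot: [0.708, 0.706, -0.001, 0.0]
ft_force: [0.2, -0.3, -0.9]
opening: 85.5
```

Run:
```python
from h import *
s=r.get_state();print(s["tcp_pos"],s["q"],s["ft_force"],R.from_quat(s["ee_rot"]).as_matrix().round(3))
d=get_image("wrist");print(d["xyz"],d["rotation"],pix(d,[600,-129,80]));cv2.imwrite("pics/w1.png",d["frame"][:,:,::-1])
```

```text
[ 599.69899545 -131.1337768   231.00580467] [-0.33549894  0.27200221  0.61581202  1.56733297 -0.15812439  1.3534057
  0.29385124] [ 0.24111555 -0.32315822 -0.85346088] [[ 0.003  1.    -0.001]
 [ 1.    -0.003 -0.001]
 [-0.001 -0.001 -1.   ]]
[600.45260548 -51.20591192 373.6618937 ] [ 9.87654960e-01 -1.43022505e-03 -4.37239067e-04  1.56637939e-01] [278.16500302 194.6530305 ]
```

View pics/w1.png

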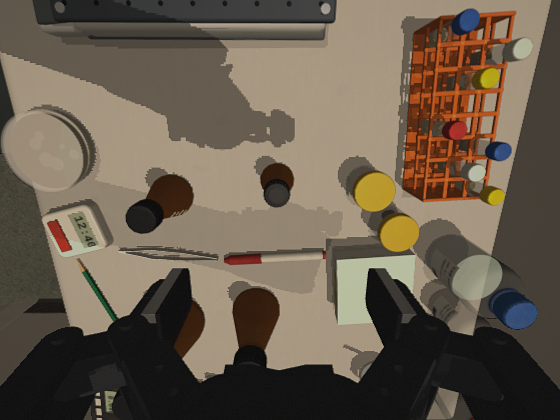

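The wrist view shows the flask_25 cap at about (277,191), against a predicted (278,195). It lies between the jaws and the way down is clear. I'm descending and gripping.

Emit:
send_rows --deltas '[[[0,0,-45,0,0,0,1],[0,0,-90,0,0,0,1],[0,0,-135,0,0,0,1],[0,0,-165,0,0,0,1],[0,0,-181,0,0,0,1]]]'

```text
t: 3.12
tcp_pos: [598.9, -127.1, 48.6]
ee_rot: [0.706, 0.708, -0.0, -0.001]
ft_force: [0.3, 0.1, 0.7]
opening: 85.5
```

Emit:
send_rows --deltas '[[[0,0,0,0,0,0,0.25],[0,0,0,0,0,0,0.15],[0,0,0,0,0,0,0.1],[0,0,0,0,0,0,0],[0,0,0,0,0,0,0]]]'

```text
t: 3.75
tcp_pos: [600.7, -129.3, 51.7]
ee_rot: [0.707, 0.707, 0.001, 0.001]
ft_force: [-2.0, -0.2, 6.2]
opening: 24.8
```

Run:
```python
from h import *
s=r.get_state();print(s["tcp_pos"],s["opening"],s["ft_force"])
d=get_image("wrist");cv2.imwrite("pics/w2.png",d["frame"][:,:,::-1])
```

```text
[ 600.68329838 -129.34539216   51.70029423] 24.80084995317797 [-2.01782149 -0.23760029  6.22572074]
```

View pics/w2.png

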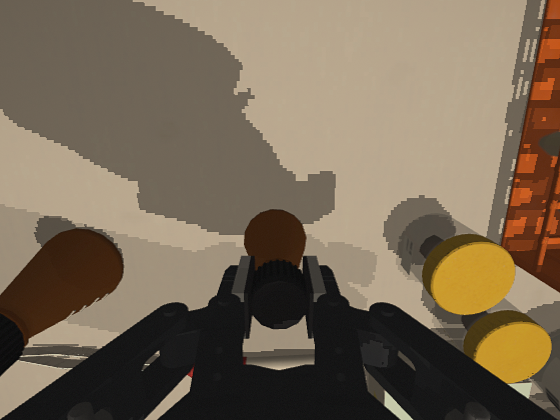

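The grip is good at 24.8 mm on the ribbed cap. I'm lifting and carrying it over clamp_25.

Emit:
send_rows --deltas '[[[0,0,5,0,0,0,0],[0,0,30,0,0,0,0],[0,0,70,0,0,0,0],[0,0,110,0,0,0,0],[0,0,140,0,0,0,0]]]'

```text
t: 4.42
tcp_pos: [600.3, -129.2, 192.2]
ee_rot: [0.707, 0.707, 0.001, 0.001]
ft_force: [0.4, -0.5, -0.8]
opening: 24.7
```

Emit:
send_rows --deltas '[[[-15,25,0,0,0,0,0],[-37,62,0,0,0,0,0],[-59,99,0,0,0,0,0],[-81,136,0,0,0,0,0],[-103,173,0,0,0,0,0]]]'

```text
t: 5.05
tcp_pos: [496.0, 45.1, 190.4]
ee_rot: [0.707, 0.707, 0.0, 0.0]
ft_force: [0.7, 0.6, -0.9]
opening: 24.8
```

Emit:
send_rows --deltas '[[[-20,35,0,0,0,0,0],[-30,52,0,0,0,0,0],[-30,52,0,0,0,0,0],[-30,52,0,0,0,0,0]]]'

```text
t: 5.55
tcp_pos: [467.5, 94.7, 190.4]
ee_rot: [0.708, 0.707, -0.0, 0.0]
ft_force: [0.8, 0.3, -1.1]
opening: 24.8
```

Run:
```python
from h import *
s=r.get_state();print(s["tcp_pos"],s["opening"],s["ft_force"],s["q"])
d=get_image("wrist");cv2.imwrite("pics/w3.png",d["frame"][:,:,::-1])
for p in([467,96,63],[587,95.5,63],[587.5,215.3,63],[467.7,215.5,63]):print(pix(d,p))
```

```text
[467.48277705  94.73461451 190.41087925] 24.803945524386663 [ 0.75758279  0.2805505  -1.06971701] [-0.6857252  -0.03711038  0.42311035  1.93511345  0.01680582  1.23999755
 -0.26964783]
[277.16381617 202.18737712]
[406.56299384 202.54791193]
[426.43691448  59.72404064]
[277.71374337  59.5992045 ]
```

View pics/w3.png

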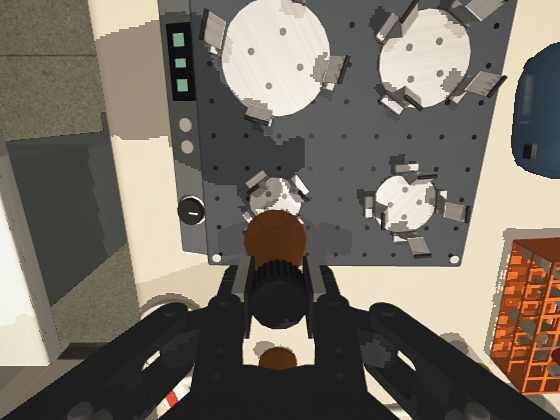

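Disc centres in the wrist view are about 1 to 2 px from prediction: c50 (405,203), c250 (276,57), c125 (425,58). So the targets hold to about 1.5 mm. I'm pressing flask_25 down in small steps and watching the force.

Emit:
send_rows --deltas '[[[-0.5,0.4,-15,0,0,0,0],[-0.5,0.4,-30,0,0,0,0],[-0.5,0.4,-40,0,0,0,0],[-0.5,0.4,-48,0,0,0,0],[-0.5,0.4,-56,0,0,0,0]]]'

```text
t: 6.22
tcp_pos: [467.3, 96.7, 134.8]
ee_rot: [0.707, 0.707, 0.001, 0.0]
ft_force: [0.2, 0.7, 6.0]
opening: 24.7
```

Emit:
send_rows --deltas '[[[0,0,-5,0,0,0,0],[0,0,-10,0,0,0,0],[0,0,-15,0,0,0,0],[0,0,-18,0,0,0,0],[0,0,-20,0,0,0,0]]]'

```text
t: 6.85
tcp_pos: [466.3, 96.3, 114.6]
ee_rot: [0.707, 0.707, -0.0, -0.0]
ft_force: [-4.0, -0.2, 11.4]
opening: 24.7
```

Emit:
send_rows --deltas '[[[0,0,-2,0,0,0,0],[0,0,-3,0,0,0,0],[0,0,-3,0,0,0,0]]]'

```text
t: 7.22
tcp_pos: [466.8, 96.8, 114.5]
ee_rot: [0.707, 0.707, 0.001, -0.001]
ft_force: [-8.1, -0.7, 22.1]
opening: 24.6
```

It bottomed at TCP z 114.5 against a predicted 114.7, with the force rising to 22 N, so it is seated. I'm releasing, rising and going to flask_50 at (468.3,−148.5).

Emit:
send_rows --deltas '[[[0,0,3,0,0,0,0],[0,0,3,0,0,0,0.6],[0,0,3,0,0,0,1],[0,0,3,0,0,0,1],[0,0,3,0,0,0,1]]]'

```text
t: 7.85
tcp_pos: [466.4, 96.3, 114.1]
ee_rot: [0.707, 0.707, -0.0, 0.0]
ft_force: [-0.3, -1.0, -0.3]
opening: 85.3
```

Emit:
send_rows --deltas '[[[0,0,20,0,0,0,1],[0,0,50,0,0,0,1],[0,0,80,0,0,0,1],[0,-30,80,0,0,0,1],[0,-80,80,0,0,0,1]]]'

```text
t: 8.48
tcp_pos: [466.8, 17.0, 194.7]
ee_rot: [0.706, 0.709, 0.001, 0.0]
ft_force: [0.9, 0.6, -0.4]
opening: 85.6
```

Emit:
send_rows --deltas '[[[0.5,-40,0,0,0,0,1],[1,-85,0,0,0,0,1],[1.8,-130,0,0,0,0,1],[1.8,-155,0,0,0,0,1],[1.8,-164.8,0,0,0,0,1]]]'

```text
t: 9.1
tcp_pos: [468.0, -150.1, 194.3]
ee_rot: [0.708, 0.706, -0.0, 0.0]
ft_force: [-0.6, 0.3, -0.0]
opening: 85.4
```

Run:
```python
from h import *
s=r.get_state();print(s["tcp_pos"],s["opening"],s["ft_force"])
d=get_image("wrist");print(pix(d,[468.3,-148.5,98]))
t=get_image("top")
a=cv2.resize(d["frame"],(400,300)); b=cv2.resize(t["frame"][155:255,160:295],(400,296)); b=cv2.copyMakeBorder(b,0,4,0,0,0)
cv2.imwrite("pics/w4.png",np.hstack([a,b])[:,:,::-1])
```

```text
[ 467.97216549 -150.05660843  194.34713222] 85.42315848176798 [-0.59583369  0.34939674 -0.04141242]
[278.08231559 212.34413725]
```

View pics/w4.png

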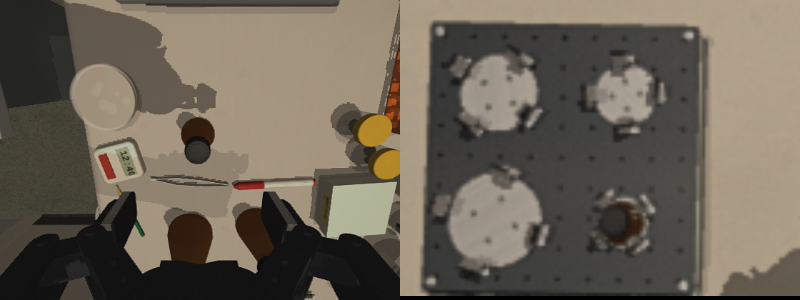

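flask_25 stands upright in its clamp. The flask_50 cap is at about (277,211) in full-size pixels, against a predicted (278,212). I'm grasping it.

Emit:
send_rows --deltas '[[[0,0,-45,0,0,0,1],[0,0,-85,0,0,0,1],[0,0,-112,0,0,0,1],[0,0,-127,0,0,0,1],[0,0,-127,0,0,0,1]]]'

```text
t: 9.82
tcp_pos: [467.8, -147.5, 66.7]
ee_rot: [0.707, 0.708, -0.001, -0.001]
ft_force: [0.6, -1.0, 0.1]
opening: 85.2
```

Emit:
send_rows --deltas '[[[0,0,0,0,0,0,0.25],[0,0,0,0,0,0,0.15],[0,0,0,0,0,0,0.1],[0,0,0,0,0,0,0],[0,0,0,0,0,0,0]]]'

```text
t: 10.45
tcp_pos: [468.6, -148.6, 68.0]
ee_rot: [0.707, 0.707, 0.0, 0.0]
ft_force: [-3.3, 0.3, 6.1]
opening: 28.5
```

Emit:
send_rows --deltas '[[[0,0,5,0,0,0,0],[0,0,30,0,0,0,0],[0,0,70,0,0,0,0],[0,0,110,0,0,0,0],[0,0,140,0,0,0,0]]]'

```text
t: 11.08
tcp_pos: [468.5, -148.6, 209.1]
ee_rot: [0.707, 0.707, 0.001, 0.001]
ft_force: [-0.0, 0.7, -1.2]
opening: 29.0
```

Emit:
send_rows --deltas '[[[15,25,0,0,0,0,0],[35,65,0,0,0,0,0],[60,110,0,0,0,0,0],[85,155,0,0,0,0,0],[105,200,0,0,0,0,0]]]'

```text
t: 11.7
tcp_pos: [573.9, 53.0, 207.2]
ee_rot: [0.707, 0.707, -0.0, 0.0]
ft_force: [0.2, 0.7, -1.1]
opening: 28.7
```

Emit:
send_rows --deltas '[[[10,30,0,0,0,0,0],[13.2,44,0,0,0,0,0],[13.2,44.3,0,0,0,0,0],[13.2,44.3,-12,0,0,0,0],[13.2,44.3,-24,0,0,0,0]]]'

```text
t: 12.32
tcp_pos: [586.1, 94.0, 182.6]
ee_rot: [0.708, 0.706, -0.0, 0.0]
ft_force: [-0.0, 0.3, -0.1]
opening: 28.8
```

Emit:
send_rows --deltas '[[[0,0,-8,0,0,0,0],[0,0,-16,0,0,0,0],[0,0,-24,0,0,0,0],[0,0,-32,0,0,0,0],[0,0,-40,0,0,0,0]]]'

```text
t: 12.95
tcp_pos: [586.9, 95.9, 143.3]
ee_rot: [0.707, 0.707, 0.0, 0.0]
ft_force: [0.0, -0.2, -0.1]
opening: 28.7
```

Emit:
send_rows --deltas '[[[0,0,-5,0,0,0,0],[0,0,-10,0,0,0,0],[0,0,-13,0,0,0,0],[0,0,-15,0,0,0,0],[0,0,-15,0,0,0,0]]]'

```text
t: 13.58
tcp_pos: [586.5, 96.0, 131.0]
ee_rot: [0.707, 0.707, 0.001, -0.001]
ft_force: [-6.2, -0.7, 14.0]
opening: 28.5
```

It bottomed at 131.0, as predicted, with 14 N. I'm releasing and going to flask_125 at (568.7,−315.5).

Emit:
send_rows --deltas '[[[0,0,2,0,0,0,0],[0,0,2,0,0,0,0.6],[0,0,2,0,0,0,1],[0,0,2,0,0,0,1],[0,0,2,0,0,0,1]]]'

```text
t: 14.2
tcp_pos: [586.4, 95.8, 130.1]
ee_rot: [0.707, 0.707, -0.0, 0.0]
ft_force: [-0.1, 0.3, -0.2]
opening: 85.4
```

Emit:
send_rows --deltas '[[[0,0,20,0,0,0,1],[0,0,60,0,0,0,1],[0,0,100,0,0,0,1],[0,-30,100,0,0,0,1],[0,-80,100,0,0,0,1]]]'

```text
t: 14.82
tcp_pos: [587.3, 17.4, 232.6]
ee_rot: [0.705, 0.709, 0.002, 0.001]
ft_force: [0.7, -0.7, 1.2]
opening: 85.4
```

Emit:
send_rows --deltas '[[[-3,-50,0,0,0,0,1],[-6,-100,0,0,0,0,1],[-9,-150,0,0,0,0,1],[-12,-200,0,0,0,0,1],[-15,-250,0,0,0,0,1]]]'

```text
t: 15.45
tcp_pos: [571.7, -235.8, 232.2]
ee_rot: [0.707, 0.707, 0.001, 0.001]
ft_force: [1.1, -0.5, -0.3]
opening: 85.6
```

Emit:
send_rows --deltas '[[[-2,-45,0,0,0,0,1],[-2.8,-70,0,0,0,0,1],[-2.8,-81.3,0,0,0,0,1],[-2.8,-81.3,0,0,0,0,1]]]'

```text
t: 15.95
tcp_pos: [568.8, -315.7, 231.0]
ee_rot: [0.707, 0.707, 0.0, 0.0]
ft_force: [0.3, 0.1, -0.3]
opening: 85.3
```

Run:
```python
from h import *
s=r.get_state();print(s["tcp_pos"],s["opening"],s["ft_force"],s["q"])
d=get_image("wrist");print(pix(d,[568.7,-315.5,120])/1.4)
t=get_image("top")
a=cv2.resize(d["frame"],(400,300)); b=cv2.resize(t["frame"][155:255,160:295],(400,296)); b=cv2.copyMakeBorder(b,0,4,0,0,0)
cv2.imwrite("pics/w5.png",np.hstack([a,b])[:,:,::-1])
```

```text
[ 568.78141947 -315.68340754  231.01551361] 85.34349196683999 [ 0.30996236  0.142978   -0.33848187] [-0.10256996  0.38531137  0.75118427  1.47491248 -0.26434491  1.38440637
  0.66012913]
[198.24262899 149.07304246]
```

View pics/w5.png

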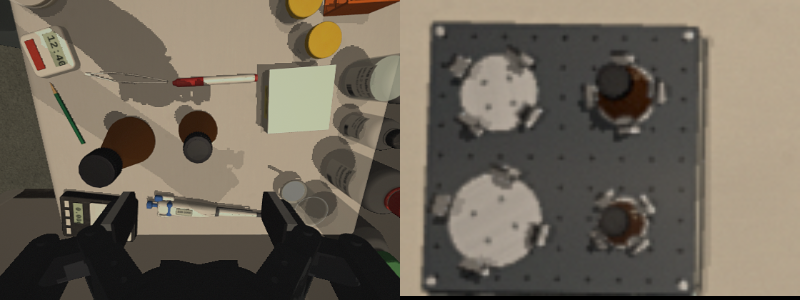

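flask_50 is in its clamp, and the flask_125 cap is at (198,148) against a predicted (198,149). I'm grasping it.

Emit:
send_rows --deltas '[[[0,0,-45,0,0,0,1],[0,0,-90,0,0,0,1],[0,0,-125,0,0,0,1],[0,0,-143,0,0,0,1],[0,0,-143,0,0,0,1]]]'

```text
t: 16.68
tcp_pos: [568.6, -314.1, 86.6]
ee_rot: [0.707, 0.708, -0.0, -0.001]
ft_force: [0.7, -0.1, 0.3]
opening: 85.4
```

Emit:
send_rows --deltas '[[[0,0,0,0,0,0,0.35],[0,0,0,0,0,0,0.2],[0,0,0,0,0,0,0.1],[0,0,0,0,0,0,0],[0,0,0,0,0,0,0]]]'

```text
t: 17.3
tcp_pos: [569.0, -316.1, 88.6]
ee_rot: [0.707, 0.707, 0.0, 0.001]
ft_force: [-2.2, -0.8, 5.6]
opening: 34.8
```

Emit:
send_rows --deltas '[[[0,0,5,0,0,0,0],[0,0,30,0,0,0,0],[0,0,75,0,0,0,0],[0,0,120,0,0,0,0],[0,0,145,0,0,0,0]]]'

```text
t: 17.92
tcp_pos: [569.2, -315.9, 234.9]
ee_rot: [0.707, 0.707, 0.001, 0.001]
ft_force: [1.2, 0.2, -1.9]
opening: 35.0
```

Emit:
send_rows --deltas '[[[0,0,25,0,0,0,0],[0,25,50,0,0,0,0],[2,65,50,0,0,0,0],[4,110,50,0,0,0,0],[6,160,50,0,0,0,0]]]'

```text
t: 18.55
tcp_pos: [574.3, -154.4, 282.1]
ee_rot: [0.708, 0.707, -0.0, -0.0]
ft_force: [0.7, 0.7, -1.2]
opening: 35.0
```

Emit:
send_rows --deltas '[[[2,50,0,0,0,0,0],[4,100,0,0,0,0,0],[6,150,0,0,0,0,0],[8,200,0,0,0,0,0],[10,250,0,0,0,0,0]]]'

```text
t: 19.18
tcp_pos: [584.3, 96.1, 282.1]
ee_rot: [0.707, 0.707, -0.0, -0.0]
ft_force: [0.8, -0.6, -1.1]
opening: 34.6
```

Emit:
send_rows --deltas '[[[1,45,0,0,0,0,0],[2.3,85,0,0,0,0,0],[2.3,110,0,0,0,0,0],[2.3,121.3,0,0,0,0,0],[2.3,121.3,0,0,0,0,0]]]'

```text
t: 19.8
tcp_pos: [587.0, 215.2, 282.2]
ee_rot: [0.707, 0.707, -0.0, 0.0]
ft_force: [0.1, 0.5, -1.7]
opening: 34.8
```

Emit:
send_rows --deltas '[[[0,0,-25,0,0,0,0],[0,0,-50,0,0,0,0],[0,0,-70,0,0,0,0],[0,0,-80,0,0,0,0],[0,0,-85,0,0,0,0]]]'

```text
t: 20.42
tcp_pos: [587.2, 215.3, 197.2]
ee_rot: [0.707, 0.707, -0.0, 0.0]
ft_force: [1.0, -0.4, -1.9]
opening: 34.8
```

Base is now at about 109 mm, just at the lips. I'm pressing in.

Emit:
send_rows --deltas '[[[0,0,-8,0,0,0,0],[0,0,-16,0,0,0,0],[0,0,-24,0,0,0,0],[0,0,-30,0,0,0,0],[0,0,-36,0,0,0,0]]]'

```text
t: 21.05
tcp_pos: [586.9, 215.8, 160.8]
ee_rot: [0.707, 0.707, -0.0, 0.0]
ft_force: [0.4, -0.3, -1.2]
opening: 34.9
```

Emit:
send_rows --deltas '[[[0,0,-5,0,0,0,0],[0,0,-9,0,0,0,0],[0,0,-11,0,0,0,0],[0,0,-12,0,0,0,0],[0,0,-12,0,0,0,0]]]'

```text
t: 21.68
tcp_pos: [586.9, 216.1, 151.7]
ee_rot: [0.707, 0.707, 0.001, -0.0]
ft_force: [-4.4, -1.3, 10.1]
opening: 34.9
```

Bottomed at 151.7 against a predicted 151.6. I'm releasing and going to flask_250 at (453.3,−333.5).

Emit:
send_rows --deltas '[[[0,0,2,0,0,0,0],[0,0,2,0,0,0,0.7],[0,0,2,0,0,0,1],[0,0,2,0,0,0,1],[0,0,2,0,0,0,1]]]'

```text
t: 22.3
tcp_pos: [586.9, 215.8, 151.2]
ee_rot: [0.707, 0.707, -0.0, 0.0]
ft_force: [-0.7, -0.0, 0.1]
opening: 85.3
```

Emit:
send_rows --deltas '[[[0,0,20,0,0,0,1],[0,0,60,0,0,0,1],[0,0,100,0,0,0,1],[-10,-30,100,0,0,0,1],[-24,-80,100,0,0,0,1]]]'

```text
t: 22.92
tcp_pos: [563.4, 137.0, 253.4]
ee_rot: [0.706, 0.708, 0.001, 0.001]
ft_force: [0.5, -0.9, 0.1]
opening: 85.3
```

Emit:
send_rows --deltas '[[[-12,-50,0,0,0,0,1],[-24,-100,0,0,0,0,1],[-36,-150,0,0,0,0,1],[-48,-200,0,0,0,0,1],[-60,-250,0,0,0,0,1]]]'

```text
t: 23.55
tcp_pos: [502.8, -116.1, 253.1]
ee_rot: [0.707, 0.707, 0.001, 0.001]
ft_force: [0.6, -0.1, -0.5]
opening: 85.6
```

Emit:
send_rows --deltas '[[[-12,-50,0,0,0,0,1],[-24,-100,0,0,0,0,1],[-36,-150,0,0,0,0,1],[-46,-195,0,0,0,0,1],[-49.7,-219.3,0,0,0,0,1]]]'

```text
t: 24.18
tcp_pos: [452.0, -336.8, 253.2]
ee_rot: [0.708, 0.706, 0.0, 0.001]
ft_force: [-0.6, 0.1, -0.6]
opening: 85.4
```

Run:
```python
from h import *
s=r.get_state();print(s["tcp_pos"],s["opening"],s["ft_force"],s["q"])
d=get_image("wrist");print(pix(d,[453.3,-333.5,145])/1.4)
t=get_image("top")
a=cv2.resize(d["frame"],(400,300)); b=cv2.resize(t["frame"][155:255,160:295],(400,296)); b=cv2.copyMakeBorder(b,0,4,0,0,0)
cv2.imwrite("pics/w6.png",np.hstack([a,b])[:,:,::-1])
```

```text
[ 451.9877605  -336.82114639  253.24154761] 85.4461215099832 [-0.58604524  0.11536657 -0.61370887] [-0.23694585  0.16598187  0.93447696  1.66772049 -0.13617037  1.37392645
  0.71347361]
[199.26712615 147.14208404]
```

View pics/w6.png

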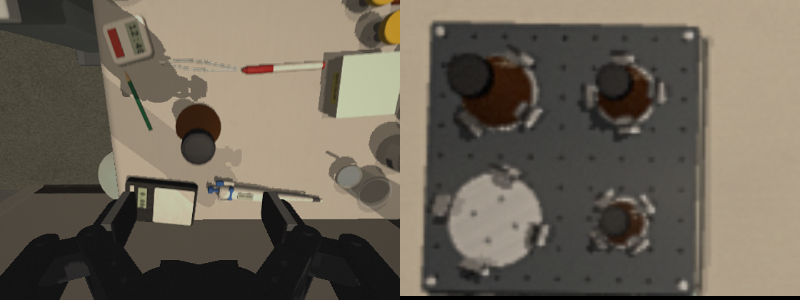

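flask_125 stands in its clamp. The flask_250 cap is at (198,147) against a predicted (199,147). I'm grasping it.

Emit:
send_rows --deltas '[[[0,0,-45,0,0,0,1],[0,0,-90,0,0,0,1],[0,0,-125,0,0,0,1],[0,0,-140,0,0,0,1],[0,0,-140,0,0,0,1]]]'

```text
t: 24.9
tcp_pos: [453.6, -332.7, 111.5]
ee_rot: [0.707, 0.707, 0.0, -0.0]
ft_force: [0.4, -0.2, 0.4]
opening: 85.5
```

Emit:
send_rows --deltas '[[[0,0,0,0,0,0,0.4],[0,0,0,0,0,0,0.25],[0,0,0,0,0,0,0.1],[0,0,0,0,0,0,0],[0,0,0,0,0,0,0]]]'

```text
t: 25.52
tcp_pos: [453.6, -334.2, 112.6]
ee_rot: [0.707, 0.707, 0.0, 0.001]
ft_force: [-2.0, 0.2, 7.0]
opening: 41.0
```

Emit:
send_rows --deltas '[[[0,0,5,0,0,0,0],[0,0,30,0,0,0,0],[0,0,75,0,0,0,0],[0,0,120,0,0,0,0],[0,0,150,0,0,0,0]]]'

```text
t: 26.15
tcp_pos: [453.5, -333.8, 263.5]
ee_rot: [0.707, 0.707, 0.001, 0.001]
ft_force: [-0.2, -1.0, -1.6]
opening: 40.9
```

Emit:
send_rows --deltas '[[[0,0,20,0,0,0,0],[0,25,35,0,0,0,0],[1,65,35,0,0,0,0],[2,110,35,0,0,0,0],[3,160,35,0,0,0,0]]]'

```text
t: 26.78
tcp_pos: [455.9, -172.4, 296.3]
ee_rot: [0.708, 0.707, 0.0, 0.0]
ft_force: [-0.2, -0.1, -0.3]
opening: 40.5
```

Emit:
send_rows --deltas '[[[1,50,0,0,0,0,0],[2,100,0,0,0,0,0],[3,150,0,0,0,0,0],[4,200,0,0,0,0,0],[5,250,0,0,0,0,0]]]'

```text
t: 27.4
tcp_pos: [460.9, 78.0, 296.4]
ee_rot: [0.707, 0.707, 0.0, -0.0]
ft_force: [0.9, 0.2, -2.0]
opening: 40.9
```

Emit:
send_rows --deltas '[[[3,50,0,0,0,0,0],[5.9,95,0,0,0,0,0],[5.9,125,0,0,0,0,0],[5.9,139.5,0,0,0,0,0],[5.9,139.5,0,0,0,0,0]]]'

```text
t: 28.02
tcp_pos: [467.0, 216.1, 296.1]
ee_rot: [0.707, 0.707, -0.0, 0.0]
ft_force: [1.1, 0.6, -1.5]
opening: 40.9
```

Emit:
send_rows --deltas '[[[0,0,-25,0,0,0,0],[0,0,-45,0,0,0,0],[0,0,-60,0,0,0,0],[0,0,-68,0,0,0,0],[0,0,-73,0,0,0,0]]]'

```text
t: 28.65
tcp_pos: [467.4, 215.6, 223.4]
ee_rot: [0.707, 0.707, 0.0, 0.0]
ft_force: [-0.7, 0.4, -1.4]
opening: 41.4
```

Emit:
send_rows --deltas '[[[0,0,-8,0,0,0,0],[0,0,-16,0,0,0,0],[0,0,-24,0,0,0,0],[0,0,-32,0,0,0,0],[0,0,-38,0,0,0,0]]]'

```text
t: 29.28
tcp_pos: [467.0, 216.0, 184.5]
ee_rot: [0.707, 0.707, -0.0, -0.0]
ft_force: [0.6, 0.1, -0.9]
opening: 41.1
```

Emit:
send_rows --deltas '[[[0,0,-5,0,0,0,0],[0,0,-9,0,0,0,0],[0,0,-11,0,0,0,0],[0,0,-12,0,0,0,0],[0,0,-12,0,0,0,0]]]'

```text
t: 29.9
tcp_pos: [467.2, 216.5, 175.6]
ee_rot: [0.707, 0.707, 0.001, -0.0]
ft_force: [-4.8, -0.4, 12.0]
opening: 40.9
```

Bottomed at 175.6, exactly as predicted. I'm releasing, withdrawing clear and checking.

Emit:
send_rows --deltas '[[[0,0,2,0,0,0,0],[0,0,2,0,0,0,0.7],[0,0,2,0,0,0,1],[0,0,2,0,0,0,1],[0,0,2,0,0,0,1]]]'

```text
t: 30.52
tcp_pos: [467.1, 216.0, 175.2]
ee_rot: [0.707, 0.707, -0.0, 0.0]
ft_force: [0.4, -0.4, 0.9]
opening: 85.5
```

Emit:
send_rows --deltas '[[[0,0,20,0,0,0,1],[0,0,60,0,0,0,1],[0,0,100,0,0,0,1],[0,-40,120,0,0,0,1],[0,-90,120,0,0,0,1]]]'

```text
t: 31.15
tcp_pos: [468.1, 126.2, 297.3]
ee_rot: [0.706, 0.708, 0.002, 0.001]
ft_force: [0.1, 0.0, -0.6]
opening: 85.4
```

Emit:
send_rows --deltas '[[[10,-50,0,0,0,0,1],[20,-100,0,0,0,0,1],[30,-150,0,0,0,0,1],[30,-200,0,0,0,0,1],[30,-200,0,0,0,0,1]]]'

```text
t: 31.78
tcp_pos: [496.7, -79.2, 295.7]
ee_rot: [0.71, 0.704, -0.0, 0.001]
ft_force: [0.2, 0.2, -0.2]
opening: 85.4
```

Run:
```python
from h import *
np.set_printoptions(precision=1,suppress=True)
s=r.get_state();print(s["tcp_pos"],s["opening"],s["ft_force"])
t=get_image("top");c=get_image("scene")
for n,p,h in(("25",(466.7,96.1),80),("50",(586.7,95.7),98),("125",(587.2,215.5),120),("250",(467.4,215.8),145)):
    a=pix(t,[*p,63+h]);b=pix(c,[*p,63+h]); print(n,"top crop",(a-[160,155]+.5)*4,"scene crop",(b-[150,110]+.5)*2.5)
a=cv2.resize(t["frame"][155:275,160:260],None,fx=4,fy=4,interpolation=cv2.INTER_CUBIC)
b=cv2.resize(c["frame"][110:270,150:300],None,fx=2.5,fy=2.5,interpolation=cv2.INTER_CUBIC)
b=cv2.copyMakeBorder(b,0,80,0,0,0)
cv2.imwrite("pics/f.png",cv2.convertScaleAbs(np.hstack([a,b])[:,:,::-1],alpha=1.7))
```

```text
[496.7 -79.2 295.7] 85.44801157042771 [ 0.2  0.2 -0.2]
25 top crop [287.1 298.2] scene crop [205.3 200.4]
50 top crop [287.6 108.2] scene crop [272.7 151. ]
125 top crop [ 90.2 100.4] scene crop [192.5 110.9]
250 top crop [ 73.9 292.5] scene crop [120.2 119.7]
```

View pics/f.png

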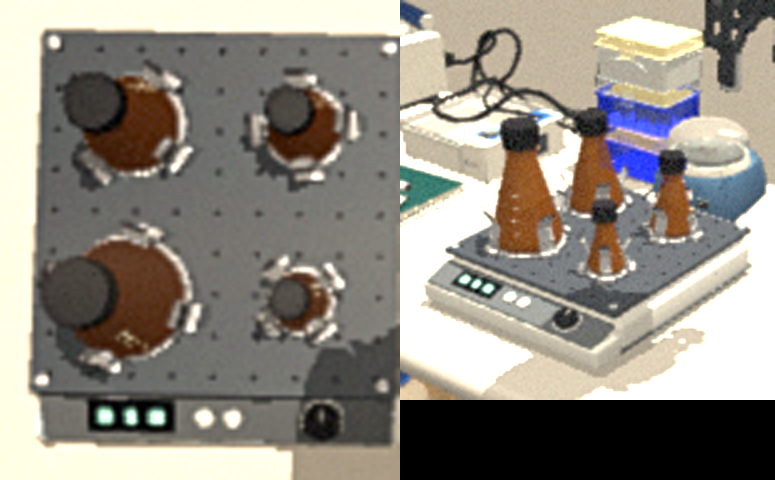

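In the last view every cap is within 1 raw pixel of where a seated flask's cap should be: 25 (289,298), 50 (289,109), 125 (94,102) and 250 (78,292) in the top crop. All four stand upright between closed arms and the gripper is clear, so I'm handing in.

```bash
python3 -c "
from bench import ticket
print(ticket.finish_job())"
```

```text
the job is handed in; nothing more can be done
None
```

I put all four amber flasks, smallest first, into the clamps made for their sizes, pressed each to the floor, released it and handed in at about 32 s. No verdict came back.

- **Seating height:** each flask stopped within 0.3 mm of the height worked out for its base on the clamp floor, with 10–22 N on the wrist. The judged limits can't be measured directly; this height and the final view are my evidence.
- **Final view:** in the top picture every cap was within about 1 raw pixel (roughly 2.5 mm) of where a seated, upright flask's should be. The largest differences were flask_125 and flask_250, within the calibration error plus pixel reading. The scene view showed all four upright with the arms closed round them.
- **Clearance:** the gripper was open and clear, with wrist force about 0.

No check failed. One reading differed between flasks: flask_25 showed about 6 N partway into its clamp. The other three read near zero at the points where I sampled them before bottoming.

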